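# Level the egg turner, set the eggs and give them their turn

### The arm

A 6-joint arm with a two-finger parallel gripper is mounted at the origin on the work surface. World frame = base frame: x ahead of the robot, y to its left, z up, the work surface at z = 0. Lengths are in m, angles in degrees, forces in N, time in s.
With the tool pointing down it reaches from about 0.35 to 0.875 m from the base axis. Payload 4.2 kg.
Tool frame: the origin (TCP) lies midway between the tips of the shut fingers; the grasp point (between the pads) lies 19 mm behind it; z points along the fingers, y is the line along which they close (so a half turn about z gives the same grasp; the last joint's range is limited). The gripper opens to 87 mm and grips with 3 to 60 N. Pads are 19 mm wide; open, the fingers measure 117 mm over their backs; the gripper's body (75 mm by 190 mm) begins 51 mm behind the grasp point.
Start: joints at [79.045, 22.042, 0.453, 0, -68.411, -14.817], TCP at [0.272, 0.563, 0.223] pointing down, gripper open.
Joint ranges: [-179.83, 179.83], [-69.29, 118.12], [-61.27, 80.66], [-181.25, 117.63], [-171.15, -9.14], [-177.46, 177.46]. Speed limits (degrees/s): [159.86, 159.86, 180, 180, 180, 180].

### API

Orientations are given as [roll, pitch, yaw] about the fixed x, y, z axes, in that order (R = Rz(yaw) Ry(pitch) Rx(roll)).
In Python, from workcell import env gives the robot as it stands. The module is installed in compiled form; this text tells all that it offers. Calls block until the motion is done:
- env.goto(position, orientation): joint-space move of the TCP to a pose.
- env.move_straight(position, rotation=None, rate=0.15, force_limit=None): straight line of the TCP; rotation=None keeps the orientation; rate is the mean speed in m/s. With force_limit (N) it stops when the force on the tool has changed by that much, and returns True; else False.
- env.set_joints(angles): joint-space move.
- env.gripper_to(opening, grasp_force=None): opening from 0.0 (shut) to 1.0 (fully open); grasp_force is the grip in N (None keeps the last); returns when the fingers have stopped.
- env.dwell(seconds).
- env.inverse_kinematics(position, orientation): joint angles nearest the present ones, or None.
- env.read_state(): the state.
- env.grab_frame(name): name is "scene" or "top" or "wrist"; returns a dict with "image" (400x640x3 uint8, blue, green, red), "fx", "fy", "cx", "cy" (pixels), "D" ([k1, k2, p1, p2, k3] as OpenCV has them; the pictures are not rectified), "position" and "orientation" of the camera in the world. Camera axes: x right, y up, looking along -z (the intrinsics and any distortion apply to the point x, -y, -z); pixel columns grow to the right and rows downward; lengths in m; the calibration is good to about 2 mm. A picture is of the moment at which its call begins. There is no depth.
A pose or a line that the arm cannot do raises env.Unreachable and nothing moves.
- env.close_job(): hands the job in; it is judged then, once.
Trained networks look in a picture, given as the dict that the camera call returned (one of the last four; its "shot" number tells which), for a name from the list of things; names that differ only in an ending like _2 or _b are one class to them, and where a whole thing is asked for, a point or a joint stands for the part that bears it (a point fixed in the world has none). Each returns a list of dicts, best first, with "score" (0 to 1); they miss things now and then, are a little off and sometimes report something else, mostly with a low value. They report only what shows in the picture. A call takes as long as a camera call.
- env.search_frame(picture, thing): "xyz" ([x, y, z] in m, in world coordinates, good to about 4 mm: the middle of the surface that is visible of it).
- env.trace(picture, thing): "mask" (400x640 bool, what is visible of it).
The state is a dict: "clock": time; "joint_positions": joint angles; "qvel": joint speeds; "joint_torque": joint torques, N m; "position": TCP position; "tool_rot": TCP orientation; "force": force on the tool from outside, world axes, zero at the start; "wrist_torque": the same for the moment, N m; "opening": opening from 0.0 (shut) to 1.0 (fully open); "finger_force": force on a finger pad.
Only numpy, scipy, OpenCV 4.12 (cv2) and the standard library are available. Lean on these libraries where they do the work, as an engineer would, in place of code of your own. Each camera call takes 0.05 s, during which the arm holds its last target. There are 200 camera calls.

### The job

The zoo's egg turner still stands tipped over: with the red-handled T-key, lowered down the shaft of its white drive housing onto the square stem at the bottom, turn the stem anticlockwise to its stop so that the rack is level for loading. Stand every blue egg carrier upright in the level rack, one to a bay, setting the eggs down gently; when all are in, use the key again to turn the stem clockwise to its other stop, so that the rack tips with the eggs in it. At the end the key hangs back in the fork of its grey stand, and the rest of the bench is left alone.

Things in the scene. Friction and masses are not known exactly. Their poses are not given: they have to be found in the camera images.
- egg1: egg carrier: upright round blue plastic cup with a grey foot, one pale egg fixed in it; cup 46 mm diameter with straight sides from 6 to 55 mm height (grip it there; the grey foot below is 41 mm), top of the egg at 80 mm; 0.14 kg; origin at the centre of its underside, z up; any yaw is alike. May be absent
- egg2: egg carrier: upright round blue plastic cup with a grey foot, one pale egg fixed in it; cup 46 mm diameter with straight sides from 6 to 55 mm height (grip it there; the grey foot below is 41 mm), top of the egg at 80 mm; 0.14 kg; origin at the centre of its underside, z up; any yaw is alike. May be absent
- egg3: egg carrier: upright round blue plastic cup with a grey foot, one pale egg fixed in it; cup 46 mm diameter with straight sides from 6 to 55 mm height (grip it there; the grey foot below is 41 mm), top of the egg at 80 mm; 0.14 kg; origin at the centre of its underside, z up; any yaw is alike. May be absent
- egg4: egg carrier: upright round blue plastic cup with a grey foot, one pale egg fixed in it; cup 46 mm diameter with straight sides from 6 to 55 mm height (grip it there; the grey foot below is 41 mm), top of the egg at 80 mm; 0.14 kg; origin at the centre of its underside, z up; any yaw is alike. May be absent
- turner: egg turner, fixed: yellow chassis 110 (x) x 282 (y) x 14 mm, a rack over it between two metal brackets 82 mm high at y = -126 and +126 mm, and at y = +180 mm the white drive housing, 82 x 82 mm, 140 mm tall. Origin on the bench under the rack's middle; y runs along the rack to the housing. The rack pivots on a line along y, 75 mm above the bench; tilt = 0.45 x spindle, top leaning to +x
- rack_floor (a point): middle of the rack's floor (top side), 65 mm above the bench when level; x across the rack, y along the rack, z square to the floor. One row of four bays at y = -84, -28, +28, +84 mm, each 52 mm square inside, parted by bars 10 mm high; side guards at x = -28 and +28 mm and end plates at y = -112 and +112 mm, tops 20 mm above the floor. It tips with the rack
- spindle (a joint): angle of the square stem in the shaft, rad, growing clockwise seen from above; stops at 0 (rack level, flats of the stem parallel to the sides of the housing) and 1.15 (rack tipped by 0.52). It starts between 0.75 and 1.15. It stays where it is left; turning takes about 0.06 N m. It turns about the vertical axis through shaft_mouth
- shaft_mouth (a point): centre of the shaft's mouth on top of the housing, 140 mm above the bench. The shaft is a vertical square hole 38 mm wide with a sloped steel collar at the mouth that rises 5 mm above the housing top and leads in from 54 mm; axes parallel to the turner's
- stem_tip (a point): tip of the brass stem on the shaft's axis, 48 mm above the bench (92 mm below the mouth). The stem is 14 mm square below 40 mm height, with a cone on top tapering to 6 mm; this point's axes are the turner's and do not turn with the stem
- key: T-key, 0.24 kg. Origin: centre of the red crossbar, 110 mm long (y), 12 wide (x), 14 high (z up), with a dark hub 30 (y) x 14 x 26 mm in its middle. A 12 mm rod runs down to a square socket, 24.4 mm outside, 16.4 inside, 22 deep, flats parallel to and across the bar. Fully on the stem, its mouth is 22 mm below the stem's tip, the bar 34 mm above the shaft's mouth; 10 degrees of play each way
- key_socket (a point): centre of the socket's open mouth, 148 mm below the key's origin, same axes as the key; the key starts hanging in the stand
- key_stand: grey key stand, fixed: base 140 x 110 mm, an upright 80 mm wide at x = +85 mm, 153 mm high, and two steel prongs running from it to x = -22 mm at y = -34 and +34 mm, 8 mm wide, tops 153 mm above the bench. Origin on the bench below the place of the key
- stand_seat (a point): where the crossbar's centre lies when the key hangs: crossbar along the stand's y across both prongs, rod down between them, 160 mm above the bench; lips 7 mm high at x = -14 and +14 mm on each prong leave 23 mm for the 12 mm bar
- candler: black hand-held egg candling torch, 164 x 36 x 32 mm, lying on the bench; leave it alone; origin on the bench near its middle
- calipers: steel calipers with a grey slider, 190 mm long, lying on the bench; leave it alone; origin on the bench near its middle
- disinfectant: clear bottle with white label and blue cap, 60 mm diameter, 150 mm tall; leave it alone; origin on the bench near its middle
- wax_jar: amber glass jar with black cap, 56 mm diameter, 55 mm tall; leave it alone; origin on the bench near its middle
- stapler: blue stapler, 140 x 38 x 37 mm; leave it alone; origin on the bench near its middle
- lens: flat round brass-rimmed magnifying lens, 72 mm diameter, 14 mm thick; leave it alone; origin on the bench near its middle

How it is judged:
By the outcome, as a careful person would: the job done as asked, in the order asked, and still so for the second after the job is handed in, with the robot touching nothing.
Of egg1, egg2, egg3, egg4 only 2 to 4 are there at a start; the rules pass over those that are not, and their reading is None.
At some moment in a run one of egg1, egg2, egg3, egg4 may be knocked a few centimetres aside while the robot is not near it.
It also fails if it takes over 210 s, if anything falls off the work surface, if the arm or the gripper's body presses on something with over 40 N, if the wrist force passes 120 N, or if a joint passes its speed limit or range.

## Working session

There is one attempt and no reset: what is moved stays moved. The work goes in short steps, each a Python script; the robot and the scene stay as the last script left them, time stands still between calls to the robot, and variables do not carry over. Pictures are saved under pics/ and viewed, at most 16 in all, crops included, and the job is handed in when it is done.

```bash
mkdir -p pics; ls
python3 - <<'E'
from workcell import env
import cv2
for n in ("scene","top"):
    p=env.grab_frame(n); cv2.imwrite(f"pics/{n}0.png",p["image"]); print(n,p["position"],p["orientation"],p["fx"],p["cx"],p["cy"],p["D"])
    for t in ("egg1","turner","rack_floor","key","key_stand","candler","calipers","disinfectant","wax_jar","stapler","lens"):
        print(t,[(([round(float(v),3) for v in d["xyz"]]),round(d["score"],2)) for d in env.search_frame(p,t)][:6])
print(env.read_state())
E
```

```text
pics
scene [ 1.41629112 -0.28548999  1.04493082] [44.14679117  0.49371019 69.32282063] 521.0028599076686 314.6399469307649 193.8014077274642 [-0.08514721  0.          0.          0.          0.        ]
egg1 [([0.672, -0.149, 0.056], 0.76), ([0.426, -0.188, 0.054], 0.64), ([0.441, -0.07, 0.049], 0.56)]
turner [([0.583, 0.161, 0.066], 0.79), ([0.583, -0.379, 0.072], 0.51)]
rack_floor [([0.565, 0.096, 0.07], 0.84), ([0.314, 0.26, 0.025], 0.39)]
key [([0.497, -0.389, 0.163], 0.69), ([0.382, 0.078, 0.014], 0.41)]
key_stand [([0.586, -0.376, 0.07], 0.95), ([0.564, 0.1, 0.072], 0.64)]
candler [([0.317, 0.256, 0.023], 0.9), ([0.441, -0.068, 0.05], 0.63), ([0.583, 0.157, 0.059], 0.35), ([0.585, -0.38, 0.071], 0.23)]
calipers [([0.282, -0.294, 0.004], 0.92), ([0.437, -0.067, 0.052], 0.59)]
disinfectant [([0.792, -0.23, 0.096], 0.59)]
wax_jar [([0.412, 0.368, 0.053], 0.78)]
stapler [([0.806, -0.02, 0.034], 0.9)]
lens [([0.381, 0.079, 0.015], 0.77), ([0.427, -0.187, 0.051], 0.31)]
top [ 0.44943269 -0.01114858  1.32562499] [  5.23551306   0.87271793 -88.70015784] 421.76303075103687 330.379379727
[... 567 characters left out ...]
.062], 0.67)]
{'clock': 1.2, 'joint_positions': array([ 7.90477228e+01,  2.20413635e+01,  4.51683972e-01, -1.74616946e-03,
       -6.84130183e+01, -1.48160621e+01]), 'qvel': array([ 0.14663391,  0.01624352, -0.10129508, -0.06095569,  0.05065228,
        0.10596772]), 'joint_torque': array([-4.79316677e-04, -3.90480280e+01,  1.87627530e+01,  4.22478542e+00,
        1.54314190e-02, -2.13530518e-05]), 'position': array([0.2716707 , 0.56282107, 0.22254243]), 'tool_rot': array([ 1.79996977e+02,  8.79808725e-04, -2.57689818e+01]), 'force': array([ 0.07047127,  0.51866357, -0.15056318]), 'wrist_torque': array([0.02864028, 0.00497271, 0.0220084 ]), 'finger_force': 0.0, 'opening': 0.9995700968760791}
```

View pics/top0.png

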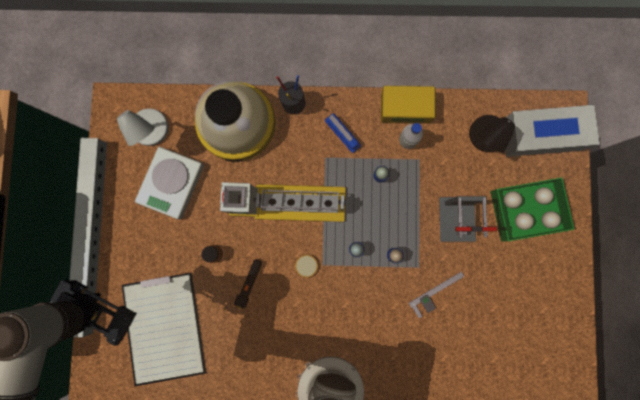

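View pics/scene0.png

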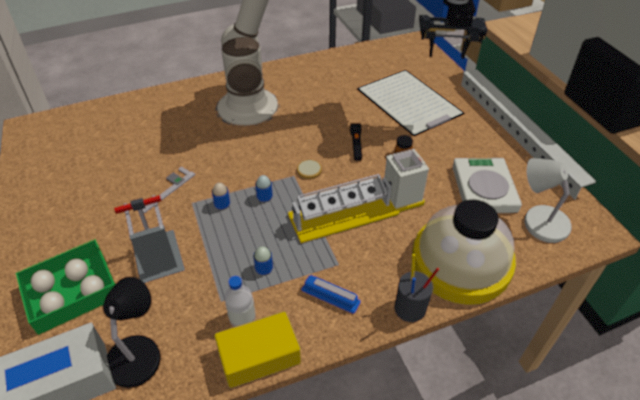

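Three eggs are visible in the top view at (381,174), (357,249) and (396,255). The drive housing is at (235,197), the rack runs right from it, and the key lies across the prongs at (476,229). Next I'll take close wrist views.

```bash
cat > h.py <<'E'
from workcell import env
import numpy as np, cv2
from scipy.spatial.transform import Rotation as R
def down(yaw): return [180,0,yaw]
def Kd(p): return np.array([[p["fx"],0,p["cx"]],[0,p["fy"],p["cy"]],[0,0,1.]]),np.array(p["D"],float)
def Rc(p): return R.from_euler('xyz',p["orientation"],degrees=True).as_matrix()
def proj(p,X):
    q=(np.atleast_2d(X)-p["position"])@Rc(p); q=q*[1,-1,-1]
    K,D=Kd(p); return cv2.projectPoints(q.reshape(-1,1,3),np.zeros(3),np.zeros(3),K,D)[0].reshape(-1,2)
def ray(p,uv,z):
    K,D=Kd(p); n=cv2.undistortPoints(np.array(uv,float).reshape(-1,1,2),K,D).reshape(-1,2)
    d=np.c_[n[:,0],-n[:,1],-np.ones(len(n))]@Rc(p).T
    return p["position"]+d*((z-p["position"][2])/d[:,2])[:,None]
def shot(name,fn=None):
    p=env.grab_frame(name)
    if fn: cv2.imwrite("pics/"+fn,p["image"])
    return p
def find(p,t): return [(np.round(d["xyz"],4).tolist(),round(float(d["score"]),2)) for d in env.search_frame(p,t)]
def st():
    s=env.read_state(); print("t%.1f"%s["clock"],"pos",np.round(s["position"],4),"yaw %.1f"%s["tool_rot"][2],"F",np.round(s["force"],1),"Tz %.2f"%s["wrist_torque"][2],"op %.3f ff %.1f"%(s["opening"],s["finger_force"]),"q",np.round(s["joint_positions"],0)); return s
E
python3 - <<'E'
from h import *
env.goto([0.56,0.20,0.42],down(0)); st()
p=shot("wrist","w_turner.png"); print(p["position"],p["orientation"],p["fx"])
print(find(p,"turner"),find(p,"shaft_mouth"),find(p,"rack_floor"))
for yaw in (-90,90,0,180): print(yaw,env.inverse_kinematics([0.58,0.26,0.28],down(yaw)))
E
```

```text
t3.0 pos [0.5597 0.2006 0.4193] yaw 0.0 F [-0.5  0.2  0.1] Tz -0.01 op 1.001 ff 0.0 q [ 35.  16.  18.  -0. -93.  55.]
[0.63075408 0.20024118 0.58005533] [-1.51706411e+01  5.10698966e-02 -8.99445761e+01] 304.08987089761496
[([0.5733, 0.16, 0.0656], 0.67)] [([0.5704, 0.1613, 0.0662], 0.8), ([0.4944, -0.3805, 0.0361], 0.48)] [([0.5658, 0.105, 0.0712], 0.85)]
-90 [ 38.70662784  21.33271097   7.57191094   0.         -76.23919997
 -38.70662784]
90 [ 38.70662784  21.33271097   7.57191094   0.         -76.23919997
 141.29337216]
0 [ 3.87066278e+01  2.13327110e+01  7.57191094e+00  2.54444375e-14
 -7.62392000e+01  5.12933722e+01]
180 [ 3.87066278e+01  2.13327110e+01  7.57191094e+00 -2.54444375e-14
 -7.62392000e+01 -1.28706628e+02]
```

Run:
```python
from h import *
import cv2
im=cv2.imread("pics/w_turner.png"); cv2.imwrite("pics/w_turner_b.png",cv2.resize(im,(800,500),interpolation=cv2.INTER_CUBIC))
```

```text
(no output)
```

View pics/w_turner_b.png

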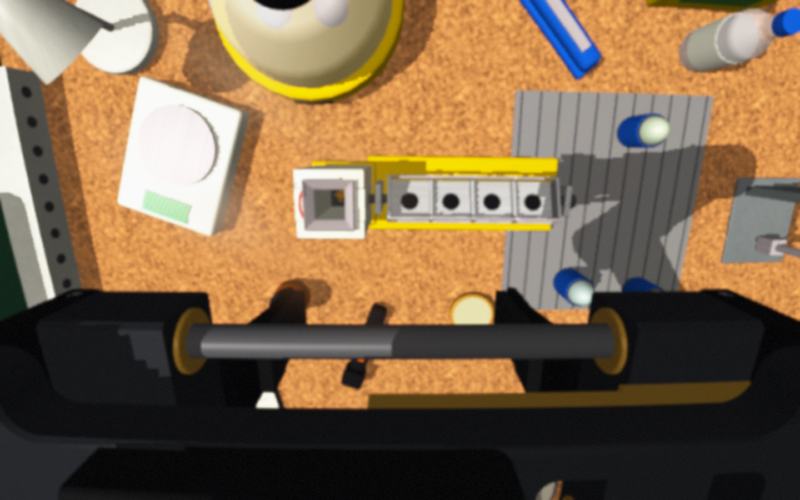

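The wrist view shows the housing top at about (331,203), in pixels of the enlarged picture. The dark stem sits inside the shaft, with the rack to the right. I'll move the camera above the shaft, then above the key.

Run:
```python
from h import *
p=env.grab_frame("wrist")
s=ray(p,[[265,162.6]],0.14)[0]; print("shaft",s)
env.goto([s[0]-0.071,s[1],0.29],down(0)); env.dwell(.2)
q=shot("wrist","w_shaft.png"); print(q["position"],q["orientation"])
cv2.imwrite("pics/w_shaft_c.png",cv2.resize(q["image"][20:270,160:480],(800,625))[:600])
import pickle; pickle.dump({k:q[k] for k in q},open("shaft.pkl","wb"))
k=find(q,"rack_floor"); print(k)
env.goto([0.47,-0.34,0.40],down(0)); env.dwell(.2)
q=shot("wrist","w_key.png"); pickle.dump({k:q[k] for k in q},open("key.pkl","wb")); print(q["position"],q["orientation"])
cv2.imwrite("pics/w_key_c.png",cv2.resize(q["image"][20:270,160:480],(800,625))[:600])
print(find(q,"key"),find(q,"key_stand")); st()
```

```text
shaft [0.57048385 0.28006    0.14      ]
[0.57113664 0.27894307 0.45263991] [-14.96148263   0.18897579 -90.06613162]
[([0.5663, 0.1061, 0.0706], 0.57)]
[ 0.54127503 -0.33994714  0.56065916] [-1.51194535e+01  7.75941807e-02 -8.99322862e+01]
[([0.4977, -0.3863, 0.1644], 0.65), ([0.5634, 0.0718, 0.053], 0.61)] [([0.5436, -0.3871, 0.0069], 0.93)]
t6.9 pos [ 0.4702 -0.3397  0.4   ] yaw 0.0 F [ 0.5  0.6 -0.3] Tz 0.01 op 1.001 ff 0.0 q [-20.  14.  14.  -0. -90. 110.]
```

View pics/w_shaft_c.png

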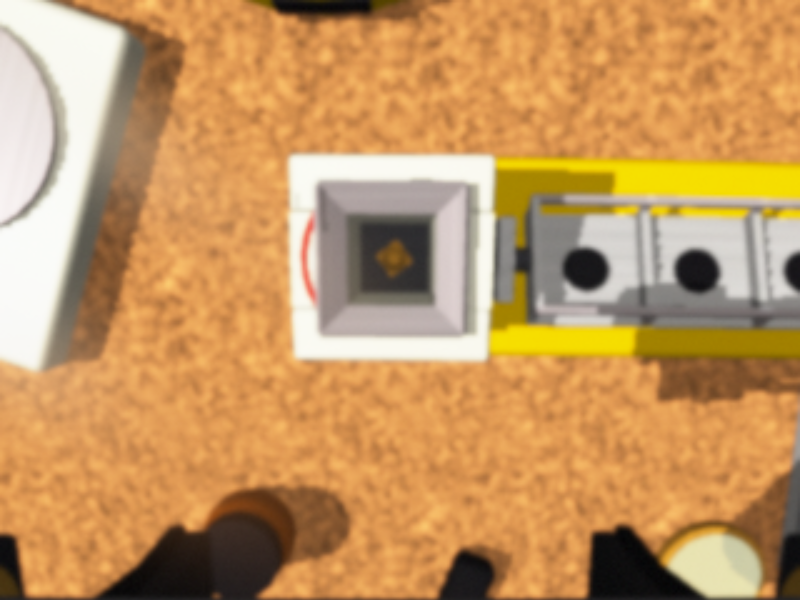

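View pics/w_key_c.png

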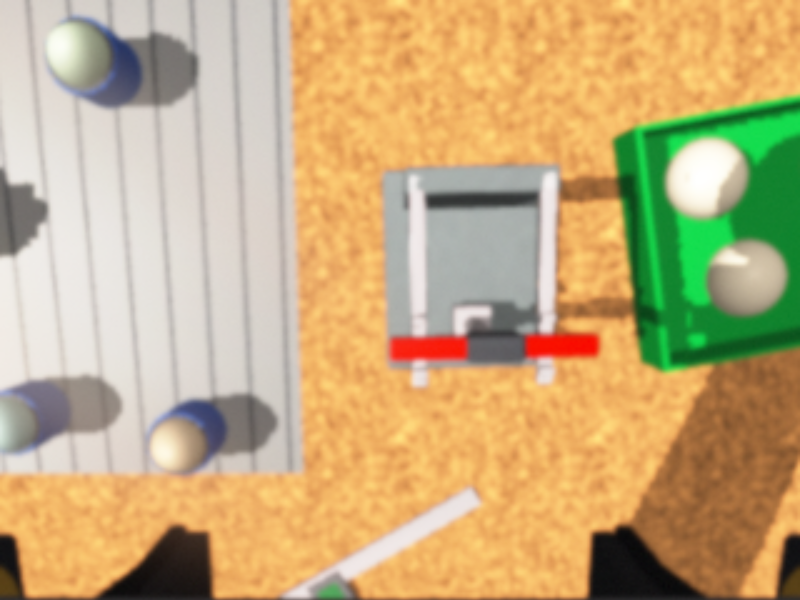

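The shaft view shows the collar from (318,183) to (468,335) and the stem as a diamond at (394,258), turned about 45°. The key view shows the red bar from (390,348) to (598,346), the hub at (496,347), and prongs at columns 418 and 546.

Run:
```python
from h import *
import pickle
q=pickle.load(open("shaft.pkl","rb")); o=lambda a:np.array(a,float)/2.5+[160,20]
H=ray(q,o([(289,156),(494,155),(488,360),(294,359)]),0.14); C=ray(q,o([(318,183),(468,182),(466,335),(319,336)]),0.145)
for n,P in (("housing",H),("collar",C)):
    c=P.mean(0); e=(P[0]-P[1])+(P[3]-P[2]); f=(P[0]-P[3])+(P[1]-P[2])
    print(n,c.round(4),"yaw y-axis",np.degrees(np.arctan2(-e[0],e[1])).round(2),"x-axis",np.degrees(np.arctan2(f[1],f[0])).round(2),"size",np.linalg.norm(e)/2,np.linalg.norm(f)/2)
print("chassis edges",[np.degrees(np.arctan2(*( -(a-b)[0],(a-b)[1]))) for a,b in [ray(q,o([(497,158),(799,162)]),.014),ray(q,o([(492,354),(799,355)]),.014)]])
im=q["image"]; hsv=cv2.cvtColor(im,cv2.COLOR_BGR2HSV)
m=np.zeros(im.shape[:2],np.uint8); y0,y1,x0,x1=20+210//2,20+310//2,0,0
roi=(slice(20+88,20+120),slice(160+145,160+172)); m[roi]=((hsv[roi][...,1]>120)&(hsv[roi][...,2]>60)).astype(np.uint8)
pts=np.argwhere(m)[:,::-1].astype(float); print("n",len(pts))
W=ray(q,pts,0.042)[:,:2]; print("stem c",W.mean(0)); r=cv2.minAreaRect((W*1000).astype(np.float32)); print(r)
big=cv2.resize(im[roi],None,fx=12,fy=12,interpolation=cv2.INTER_CUBIC); cv2.imwrite("pics/stem.png",big)
k=pickle.load(open("key.pkl","rb"))
B=ray(k,o([(390,348),(598,346),(496,345)]),0.167); print("bar",B.round(4),"hub low row z.15..",)
print("hub at z.173",ray(k,o([(496,345)]),.173).round(4))
P=ray(k,o([(414,176),(418,385),(549,172),(546,382)]),0.153); print("prongs",P.round(4))
print("yaw prongs",[np.degrees(np.arctan2((P[i]-P[i+1])[1],(P[i]-P[i+1])[0])) for i in (0,2)])
S=ray(k,o([(385,170),(558,165),(388,367)]),0.0); print("base",S.round(4))
```

```text
housing [0.568  0.2832 0.14  ] yaw y-axis -0.1 x-axis -0.34 size 0.07981820288413238 0.07959094666407349
collar [0.5679 0.2825 0.145 ] yaw y-axis 0.3 x-axis -0.37 size 0.058458983411446015 0.058718047666108095
chassis edges [np.float64(-0.08631245097625571), np.float64(0.021524151616205748)]
n 129
stem c [0.56853119 0.28353621]
((568.4689331054688, 283.6441650390625), (14.644734382629395, 14.783754348754883), 34.86720275878906)
bar [[ 0.492  -0.3347  0.167 ]
 [ 0.4934 -0.4425  0.167 ]
 [ 0.4937 -0.3895  0.167 ]] hub low row z.15..
hub at z.173 [[ 0.4944 -0.3888  0.173 ]]
prongs [[ 0.5779 -0.3469  0.153 ]
 [ 0.4702 -0.3497  0.153 ]
 [ 0.5801 -0.4155  0.153 ]
 [ 0.472  -0.4191  0.153 ]]
yaw prongs [np.float64(1.4871451526794919), np.float64(1.8890176657855302)]
base [[ 0.5956 -0.3292  0.    ]
 [ 0.5994 -0.45    0.    ]
 [ 0.457  -0.331   0.    ]]
```

View pics/stem.png

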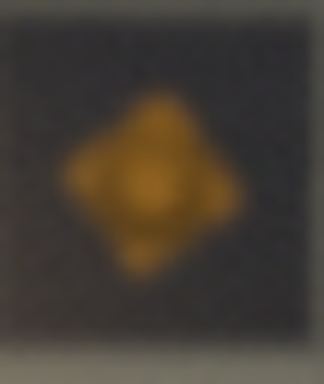

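Measured from these views:
- **Turner:** origin about (0.568, 0.103), yaw about 0.
- **Spindle:** about 53° clockwise.
- **Key:** hub at (0.4932, -0.389).

Now I'll fetch the key.

Run:
```python
from h import *
env.gripper_to(0.55,50)
env.goto([0.4932,-0.389,0.24],down(-89)); 
env.move_straight([0.4932,-0.389,0.141],force_limit=10,rate=0.1); st()
env.gripper_to(0.0,50); st()
print(env.move_straight([0.4932,-0.389,0.33],rate=0.12)); env.dwell(.3); st()
p=shot("wrist","held.png"); t=shot("top"); s=shot("scene","held_scene.png")
print(find(p,"key_socket"),find(t,"key"),find(s,"key"))
cv2.imwrite("pics/held_c.png",np.hstack([p["image"],cv2.resize(s["image"][100:300,60:260],(400,400))])[:, 100:900])
```

```text
t10.3 pos [ 0.4937 -0.3893  0.1418] yaw -89.0 F [0.4 0.5 0.4] Tz 0.00 op 0.548 ff 0.0 q [-24.  26.  -5.   0. -58.  25.]
t11.0 pos [ 0.493  -0.389   0.1411] yaw -89.0 F [-0.5 -0.   0.8] Tz 0.05 op 0.153 ff 50.0 q [-24.  26.  -6.   0. -58.  25.]
False
t13.0 pos [ 0.4932 -0.389   0.3297] yaw -89.0 F [ 0.1 -0.1 -2.5] Tz -0.02 op 0.157 ff 50.0 q [-24.  20.  12.  -0. -82.  25.]
[([0.4942, -0.4124, 0.3545], 0.66)] [([0.4879, -0.3776, 0.3579], 0.62)] [([0.4985, -0.3884, 0.2616], 0.85)]
```

View pics/held_c.png

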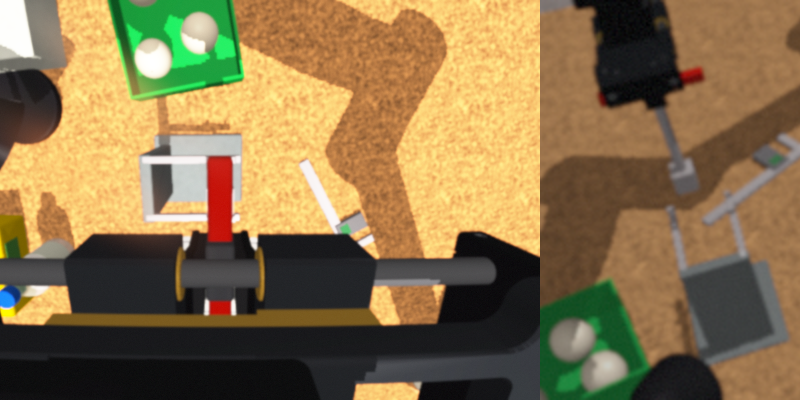

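The key is held: the red bar shows at (218,230) in the wrist half of the picture, and the rod with its socket hangs near (684,180) in the scene half. I'll check it's straight, then lower it onto the stem.

Run:
```python
from h import *
s=env.grab_frame("scene")
print("expected socket px",proj(s,[[0.4932,-0.389,0.201],[0.4932,-0.389,0.223],[0.4932,-0.389,.349]]),"seen ~ (133,195)")
x,y=0.5683,0.2833; yaw=-53+90-90
env.goto([x,y,0.345],down(yaw)); env.dwell(.2)
print(env.move_straight([x,y,0.20],rate=0.12,force_limit=8)); st()
hit=env.move_straight([x,y,0.156],rate=0.04,force_limit=8); print(hit); st()
```

```text
expected socket px [[133.75520884 192.42340247]
 [131.28630794 185.64677968]
 [115.94526682 143.15066339]] seen ~ (133,195)
False
t17.3 pos [0.5688 0.2836 0.201 ] yaw -53.0 F [ 0.7 -0.2 -3. ] Tz -0.03 op 0.150 ff 50.0 q [ 41.  24.   0.   0. -66.  -4.]
False
t18.6 pos [0.5685 0.2834 0.1564] yaw -53.0 F [ 0.7  0.1 -4.4] Tz -0.01 op 0.155 ff 50.0 q [ 41.  26.  -3.   0. -61.  -4.]
```

```bash
cat >> h.py <<'E'
def turn(x,y,z,yaw0,yaw1,step=4,tmax=0.35):
    """rotate the held key step by step; stop when the z-moment shows the end stop"""
    n=int(abs(yaw1-yaw0)/step)+1; log=[]
    for a in np.linspace(yaw0,yaw1,n+1)[1:]:
        env.move_straight([x,y,z],down(a)); s=env.read_state()
        tz=s["wrist_torque"][2]; log.append((round(float(a)),round(float(tz),2),round(float(s["tool_rot"][2]))))
        if abs(tz)>tmax: break
    print(log); return a
E
python3 - <<'E'
from h import *
turn(0.5685,0.2834,0.1565,-53,22); st()
p=env.grab_frame("wrist"); cv2.imwrite("pics/t1.png",p["image"])
s=shot("scene"); cv2.imwrite("pics/t1s.png",np.hstack([cv2.resize(s["image"][130:250,280:440],(640,480))]))
E
```

```text
[(-49, 0.02, -49), (-45, 0.01, -45), (-41, -0.01, -41), (-37, 0.02, -37), (-33, 0.01, -33), (-29, 0.02, -29), (-25, -0.02, -26), (-21, -0.04, -22), (-17, -0.02, -18), (-14, 0.04, -14), (-10, 0.01, -10), (-6, -0.02, -6), (-2, 0.01, -2), (2, 0.04, 2), (6, -0.08, 6), (10, -0.01, 10), (14, -0.06, 14), (18, -0.31, 18), (22, -0.25, 22)]
t23.3 pos [0.5685 0.2834 0.1565] yaw 21.8 F [-0.2  0.9 -2. ] Tz -0.25 op 0.159 ff 50.1 q [ 41.  26.  -3.  -0. -61.  71.]
```

View pics/t1s.png

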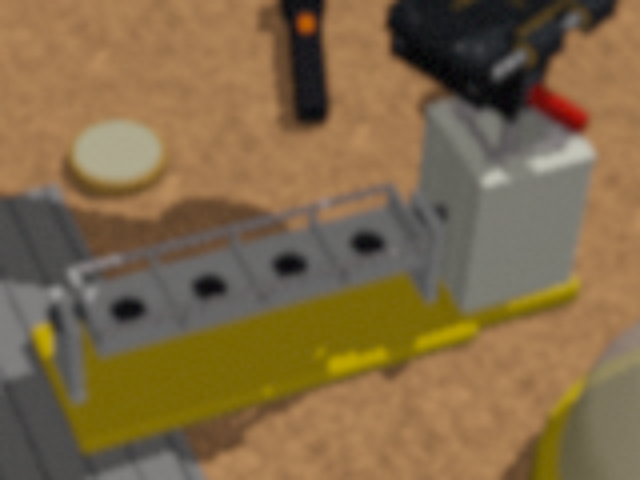

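```bash
cat >> h.py <<'E'
T0=np.array([0.568,0.103,0])
def rackpts(tilt):
    # rim corners of side guards (z 20 above floor) and floor corners, in the world
    L=np.array([(x,y,z) for z in (-10,10) for x,y in ((-28,-112),(28,-112),(28,112),(-28,112))])/1000.
    c,s=np.cos(tilt),np.sin(tilt)
    return T0+[0,0,.075]+np.c_[L[:,0]*c+L[:,2]*s,L[:,1],-L[:,0]*s+L[:,2]*c]
def overlay(p,tilts,fn,x0,x1,y0,y1,k):
    im=cv2.resize(p["image"][y0:y1,x0:x1],None,fx=k,fy=k,interpolation=cv2.INTER_CUBIC)
    for t,col in tilts:
        q=((proj(p,rackpts(t))-[x0,y0]+.5)*k).astype(np.int32)
        cv2.polylines(im,[q[:4],q[4:]],True,col,1)
    cv2.imwrite("pics/"+fn,im)
E
python3 - <<'E'
from h import *
s=env.grab_frame("scene")
overlay(s,[(0,(0,0,255)),(.41,(0,255,0))],"ov.png",280,440,130,250,5)
E
```

```text
(no output)
```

View pics/ov.png

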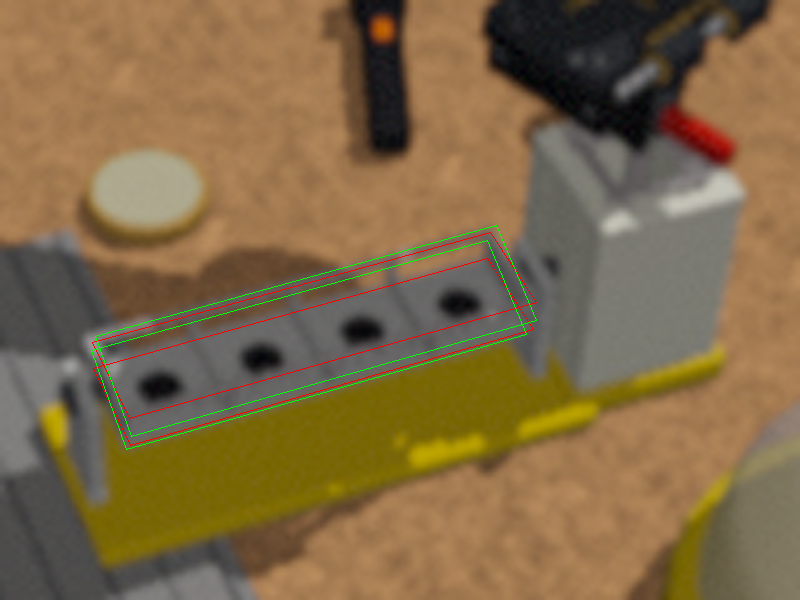

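The red overlay (tilt 0) matches the rack floor and rails, and the moment rose to about 0.3 N m, so this looks like the level stop. I'll back off, withdraw the key, check the stem and hang the key back.

```bash
cat >> h.py <<'E'
def hang(x=0.4932,y=-0.389,yaw=-89):
    env.goto([x,y,0.33],down(yaw)); env.dwell(.2)
    env.move_straight([x,y,0.165],rate=0.12,force_limit=10); st()
    print(env.move_straight([x,y,0.139],rate=0.03,force_limit=3)); st()
    env.gripper_to(0.5,50); env.dwell(.3); env.move_straight([x,y,0.26],rate=0.15)
E
python3 - <<'E'
from h import *
x,y=0.5685,0.2834
turn(x,y,0.1565,22,9,step=4,tmax=9); st()
print(env.move_straight([x,y,0.345],rate=0.12,force_limit=15)); st()
env.goto([x-.071,y,0.345],down(0)); 
hang(); env.goto([0.4932-.03,-0.36,0.36],down(0)); env.dwell(.2)
k=shot("wrist"); print(find(k,"key")); a=cv2.resize(k["image"][20:220,160:480],(640,400))
env.goto([x-0.071,y,0.29],down(0)); env.dwell(.2); q=shot("wrist"); 
b=cv2.resize(q["image"][108:140,305:345],(160,128)*1,interpolation=cv2.INTER_CUBIC)
c=np.zeros((400,160,3),np.uint8); c[:128]=b
cv2.imwrite("pics/chk.png",np.hstack([a,c])); st()
overlay(q,[],"lvl.png",220,640,20,220,1.9)
E
```

```text
[(19, -0.32, 19), (16, -0.13, 16), (12, -0.03, 12), (9, 0.0, 9)]
t24.4 pos [0.5684 0.2833 0.1563] yaw 9.2 F [ 0.3 -0.1 -2.9] Tz 0.00 op 0.158 ff 50.0 q [ 41.  26.  -3.   0. -61.  58.]
False
t26.2 pos [0.5682 0.2833 0.344 ] yaw 9.0 F [ 0.1  0.3 -2.5] Tz 0.04 op 0.156 ff 50.0 q [ 41.  20.  15.  -0. -85.  58.]
t30.7 pos [ 0.4937 -0.3893  0.166 ] yaw -89.0 F [ 0.1  0.7 -2.7] Tz -0.04 op 0.161 ff 50.0 q [-24.  25.  -4.   0. -61.  25.]
True
t31.4 pos [ 0.4929 -0.3888  0.1411] yaw -89.0 F [0.4 0.2 4.8] Tz -0.00 op 0.159 ff 50.0 q [-24.  26.  -5.   0. -59.  25.]
[([0.4948, -0.3861, 0.1645], 0.83), ([0.328, -0.3483, 0.007], 0.69)]
t37.7 pos [0.4978 0.2829 0.29  ] yaw -0.0 F [0.3 0.6 0.3] Tz 0.01 op 0.498 ff 0.0 q [ 46.  15.  -1.   0. -75.  44.]
```

View pics/chk.png

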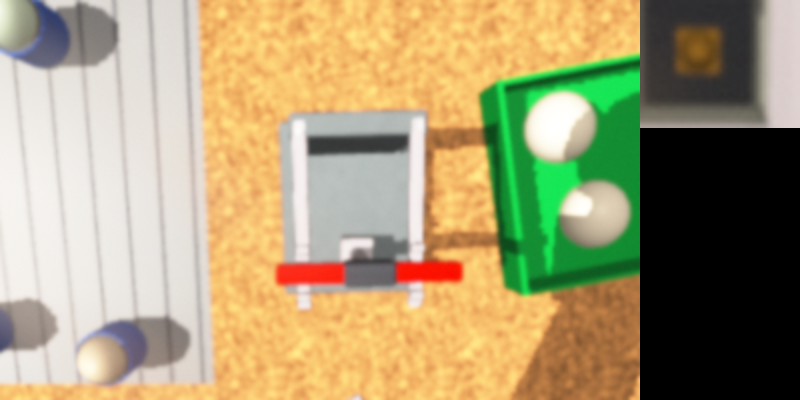

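The stem now sits square to the housing (right inset) and the key hangs across both prongs at (370,270). Next I'll measure the bay holes and the eggs from above.

```bash
cat >> h.py <<'E'
def eggs(tops=("top","scene")):
    """coarse egg positions on the bench from the fixed cameras"""
    out=[]
    for n in tops:
        for c,s in find(env.grab_frame(n),"egg1"): out.append((n,c,s))
    return out
def fine_egg(xy):
    """camera straight above the egg, mask circle at cup height"""
    env.goto([xy[0],xy[1]+0.071,0.29],down(-90)); env.dwell(.15)
    p=env.grab_frame("wrist"); best=None
    for d in env.trace(p,"egg1"):
        m=d["mask"].astype(np.uint8); cs=cv2.findContours(m,cv2.RETR_EXTERNAL,cv2.CHAIN_APPROX_NONE)[0]
        c=max(cs,key=cv2.contourArea); (u,v),r=cv2.minEnclosingCircle(c)
        w=ray(p,[[u,v],[u+r,v]],0.05); dist=np.linalg.norm(w[0][:2]-xy)
        if dist<0.05 and (best is None or dist<best[0]): best=(dist,w[0][:2],np.linalg.norm(w[1]-w[0]),d["score"])
    print("fine",best); return best
E
python3 - <<'E'
from h import *
env.goto([0.568,0.103+0.071,0.29],down(-90)); env.dwell(.2)
p=shot("wrist"); 
g=cv2.cvtColor(p["image"],cv2.COLOR_BGR2GRAY)
q=proj(p,rackpts(0)[:4]); print(q.round(0))
E_=proj(p,T0+[[0,y,.065] for y in (-.084,-.028,.028,.084)])
for i,(u,v) in enumerate(E_):
    u0,v0=int(u),int(v); roi=g[v0-14:v0+15,u0-14:u0+15]; m=(roi<70).astype(np.uint8)
    n,l,s,c=cv2.connectedComponentsWithStats(m); k=1+np.argmax(s[1:,4]) if n>1 else None
    if k: print(i,(u,v),s[k],ray(p,[c[k]+[u0-14,v0-14]],.065).round(4))
cv2.imwrite("pics/rack.png",cv2.resize(p["image"][:300,170:470],(600,600)))
for e in eggs(): print(e)
E
```

```text
[[344.  20.]
 [295.  20.]
 [298. 207.]
 [341. 207.]]
0 (np.float64(319.5605668239593), np.float64(46.03743565793462)) [  8   6  18  19 267] [[0.5658 0.0199 0.065 ]]
1 (np.float64(319.5143983421558), np.float64(95.95327932648526)) [  8   7  16  18 220] [[0.5667 0.0755 0.065 ]]
2 (np.float64(319.4717736905257), np.float64(142.8085641467658)) [  8   8  15  15 176] [[0.567  0.1313 0.065 ]]
3 (np.float64(319.43256894086784), np.float64(186.55501549844018)) [  8   8  15  15 177] [[0.5677 0.1879 0.065 ]]
('top', [0.6548, -0.1336, 0.0633], 0.78)
('top', [0.4114, -0.182, 0.0635], 0.49)
('top', [0.4297, -0.0648, 0.0657], 0.44)
('scene', [0.4246, -0.1852, 0.0501], 0.95)
('scene', [0.6712, -0.1458, 0.0545], 0.64)
('scene', [0.4374, -0.0664, 0.0494], 0.64)
```

View pics/rack.png

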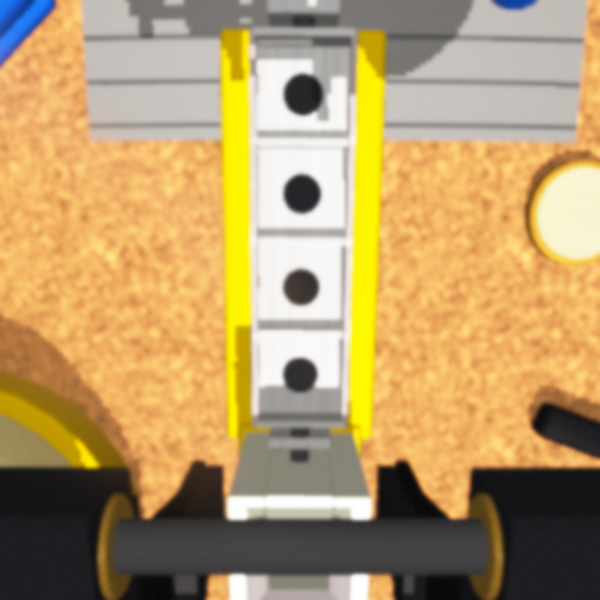

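The rack is level, with all four bays empty and their holes found. I'll load the first egg and check it.

```bash
cat >> h.py <<'E'
BAY=[(0.5660,0.0197),(0.5666,0.0757),(0.5672,0.1317),(0.5678,0.1877)]
def load(xy,bay):
    env.gripper_to(0.85)
    b=fine_egg(np.array(xy))
    if b is None: return False
    x,y=b[1]
    env.goto([x,y,0.16],down(-90))
    if env.move_straight([x,y,0.027],rate=0.12,force_limit=6): print("TOUCH"); st(); return False
    env.gripper_to(0.3,20); s=st()
    if s["finger_force"]<5: return False
    env.move_straight([x,y,0.22],rate=0.15)
    bx,by=BAY[bay]
    env.goto([bx,by,0.20],down(-90)); env.dwell(.2)
    env.move_straight([bx,by,0.105],rate=0.1,force_limit=6)
    print("down",env.move_straight([bx,by,0.086],rate=0.02,force_limit=1.5)); s=st()
    env.gripper_to(0.85,20); env.dwell(.2)
    env.move_straight([bx,by,0.22],rate=0.12); return True
E
python3 - <<'E'
from h import *
print(load((0.428,-0.067),2))
env.goto([0.568,0.103+0.071,0.29],down(-90)); env.dwell(.2)
p=shot("wrist"); cv2.imwrite("pics/rack2.png",cv2.resize(p["image"][:300,170:470],(600,600)))
for e in eggs(): print(e)
E
```

```text
fine (np.float64(0.002287189884376631), array([ 0.42731161, -0.06918114]), np.float64(0.02369740944962912), 0.7)
t43.8 pos [ 0.4273 -0.0692  0.0271] yaw -90.0 F [-0.6  0.2  1.2] Tz -0.01 op 0.524 ff 20.0 q [ 12.  19. -40.   0. -31. -12.]
down True
t48.2 pos [0.5671 0.1316 0.0921] yaw -90.0 F [-0.3  0.6  3.4] Tz -0.03 op 0.525 ff 20.0 q [ 29.  25. -15.   0. -50. -29.]
True
('top', [0.5653, 0.1262, 0.1301], 0.73)
('top', [0.6509, -0.1352, 0.0609], 0.48)
('top', [0.413, -0.1853, 0.0603], 0.47)
('scene', [0.6691, -0.1442, 0.0587], 0.94)
('scene', [0.4238, -0.1858, 0.0499], 0.62)
('scene', [0.5785, 0.1301, 0.1155], 0.6)
```

View pics/rack2.png

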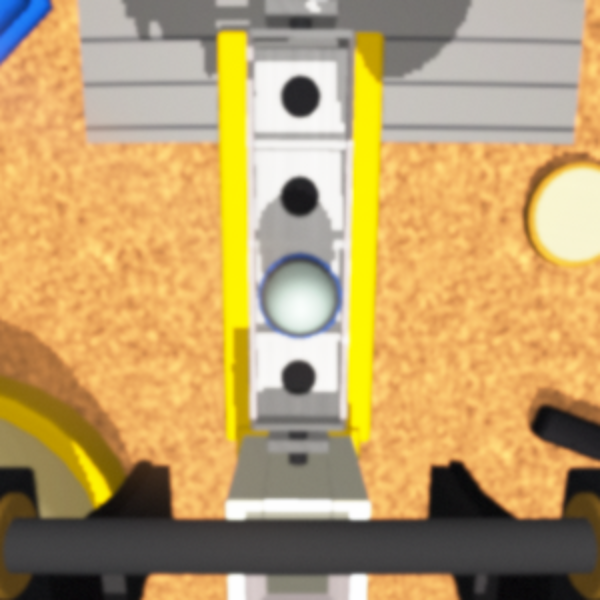

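The first egg stands centred and upright in bay 3 at (300,296), and its touchdown height matches the floor. Now the other two.

Run:
```python
from h import *
for bay in (1,0):
    c=[(s,e) for n,e,s in eggs(("scene",)) if e[2]<0.08 and s>.4]; print(c)
    if not c: break
    e=max(c)[1]; xy=(e[0]-.014,e[1]+.003)
    if not load(xy,bay): print("FAIL"); break
env.goto([0.568,0.103+0.071,0.29],down(-90)); env.dwell(.2)
p=shot("wrist"); s=shot("scene")
for e in eggs(): print(e)
cv2.imwrite("pics/rack3.png",np.hstack([cv2.resize(p["image"][:300,170:470],(400,400)),cv2.resize(s["image"][130:230,290:390],(400,400))])); st()
```

```text
[(0.73, [0.4248, -0.1845, 0.0539])]
fine (np.float64(0.0057490292374267025), array([ 0.41181825, -0.18715814]), np.float64(0.023276165100613498), 0.55)
t55.6 pos [ 0.4119 -0.1872  0.0271] yaw -90.0 F [-0.6  0.5  1. ] Tz -0.04 op 0.522 ff 20.0 q [ -4.  20. -37.   0. -32.   4.]
down True
t60.2 pos [0.5665 0.0756 0.0921] yaw -90.0 F [ 0.1 -0.7  4. ] Tz 0.01 op 0.527 ff 20.0 q [ 24.  24. -17.   0. -49. -24.]
[(0.66, [0.6716, -0.146, 0.0562])]
fine (np.float64(0.002443208660754277), array([ 0.6598296 , -0.14200093]), np.float64(0.023221321811028088), 0.96)
t66.2 pos [ 0.6599 -0.142   0.0271] yaw -90.0 F [-0.5 -0.1  0.5] Tz -0.06 op 0.518 ff 20.0 q [  2.  37.  -4.   0. -49.  -2.]
down True
t70.4 pos [0.5659 0.0196 0.092 ] yaw -90.0 F [-1.9 -0.4  4.5] Tz 0.03 op 0.523 ff 20.0 q [ 18.  24. -18.   0. -49. -18.]
('top', [0.559, 0.0762, 0.1272], 0.66)
('top', [0.5634, 0.0214, 0.132], 0.62)
('top', [0.5645, 0.1307, 0.1273], 0.61)
('scene', [0.5752, 0.0117, 0.1195], 0.68)
('scene', [0.577, 0.0712, 0.1204], 0.64)
('scene', [0.5758, 0.1269, 0.1171], 0.57)
t73.8 pos [0.5681 0.1736 0.29  ] yaw -90.0 F [-0.4 -0.8  0.3] Tz 0.02 op 0.849 ff 0.0 q [ 33.  17.   2.   0. -76. -33.]
```

View pics/rack3.png

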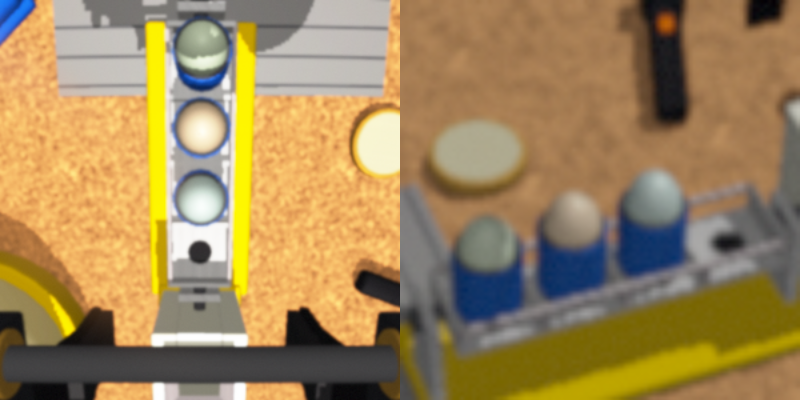

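All three eggs stand upright in bays 1 to 3, and the fourth bay is empty as no other carrier is on the bench. I'll fetch the key and tip the rack.

Run:
```python
from h import *
env.gripper_to(0.55,50)
env.goto([0.4632,-0.36,0.36],down(0)); env.dwell(.2); k=shot("wrist")
for d in env.trace(k,"key")[:1]:
    im=k["image"].astype(int); red=((im[...,2]>150)&(im[...,1]<70)&(im[...,0]<70)); ys,xs=np.nonzero(red); 
    print("bar ends", ray(k,[[xs.min(),ys[xs==xs.min()].mean()],[xs.max(),ys[xs==xs.max()].mean()]],.167).round(4))
x,y=0.4932,-0.389
env.goto([x,y,0.24],down(-89))
print(env.move_straight([x,y,0.141],force_limit=8,rate=0.1))
env.gripper_to(0.0,50); st()
env.move_straight([x,y,0.345],rate=0.12); env.dwell(.2); st()
x,y=0.5685,0.2834
env.goto([x,y,0.345],down(-90)); env.dwell(.2)
print(env.move_straight([x,y,0.20],rate=0.12,force_limit=8))
print(env.move_straight([x,y,0.1565],rate=0.04,force_limit=8)); st()
```

```text
bar ends [[ 0.4938 -0.3357  0.167 ]
 [ 0.4941 -0.4413  0.167 ]]
False
t80.2 pos [ 0.4931 -0.389   0.1411] yaw -89.0 F [-1.2  0.3  0.8] Tz 0.02 op 0.158 ff 50.0 q [-24.  26.  -6.   0. -58.  25.]
t82.3 pos [ 0.4931 -0.389   0.3446] yaw -89.0 F [ 0.1  0.6 -3.2] Tz -0.00 op 0.156 ff 50.0 q [-24.  19.  14.  -0. -84.  25.]
False
False
t87.5 pos [0.5687 0.2836 0.1569] yaw -90.0 F [ 0.1  0.4 -2.7] Tz -0.04 op 0.155 ff 50.0 q [ 41.  26.  -3.   0. -61. -41.]
```

Run:
```python
from h import *
a=turn(0.5685,0.2834,0.1565,-90,-178,step=3,tmax=0.28); s=st()
s=env.grab_frame("scene")
overlay(s,[(0.52,(0,255,0))],"tip.png",280,440,130,250,5)
```

```text
[(-93, -0.01, -93), (-96, -0.03, -96), (-99, -0.02, -99), (-102, -0.03, -102), (-105, 0.09, -105), (-108, -0.01, -107), (-111, -0.01, -110), (-113, 0.07, -113), (-116, 0.0, -116), (-119, -0.01, -119), (-122, 0.06, -122), (-125, 0.01, -125), (-128, -0.02, -128), (-131, 0.03, -131), (-134, 0.04, -134), (-137, 0.08, -137), (-140, -0.02, -140), (-143, -0.01, -143), (-146, 0.03, -146), (-149, 0.02, -149), (-152, 0.03, -151), (-155, -0.01, -154), (-157, 0.09, -157), (-160, 0.02, -160), (-163, -0.03, -163), (-166, 0.05, -166), (-169, -0.0, -169), (-172, 0.15, -172), (-175, 0.31, -175)]
t94.7 pos [0.5685 0.2834 0.1565] yaw -174.9 F [-0.   0.2 -2.9] Tz 0.31 op 0.158 ff 50.1 q [  41.   26.   -3.    0.  -61. -126.]
```

View pics/tip.png

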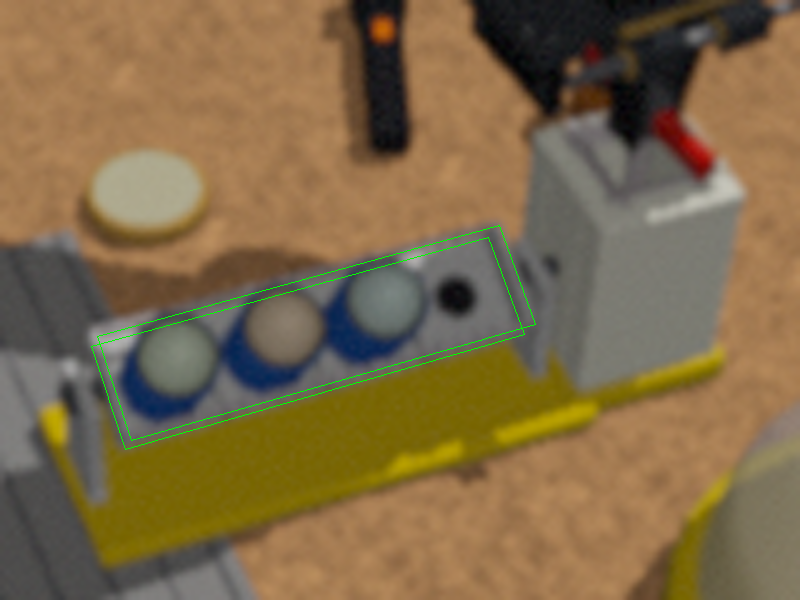

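The rack is tipped to its stop, matching the tilt 0.52 overlay with the eggs still in it, and the moment has risen to 0.31 N m. Now I'll back off, withdraw and hang the key.

Run:
```python
from h import *
x,y=0.5685,0.2834
turn(x,y,0.1565,-175,-165.5,step=3,tmax=9)
print(env.move_straight([x,y,0.345],rate=0.12,force_limit=15)); st()
env.goto([x-.05,y-0.1,0.345],down(-120))
hang(); env.goto([0.4632,-0.36,0.36],down(0)); env.dwell(.2)
k=shot("wrist"); a=cv2.resize(k["image"][20:220,160:480],(400,250))
env.goto([0.5685-0.071,y,0.29],down(0)); env.dwell(.2); q=shot("wrist")
S=q["image"][108:140,305:345]; b=cv2.resize(S,(400,320),interpolation=cv2.INTER_CUBIC)
hsv=cv2.cvtColor(S,cv2.COLOR_BGR2HSV); m=(hsv[...,1]>120)&(hsv[...,2]>60)&(np.arange(40)<27)
W=ray(q,np.argwhere(m)[:,::-1]+[305.,108.],.042)[:,:2]; print(len(W),cv2.minAreaRect((W*1000).astype(np.float32)))
env.goto([0.45,0.35,0.35],down(0)); env.dwell(.3); s=shot("scene")
c=cv2.resize(s["image"][130:272,260:460],(400,284)); d=np.zeros((570,800,3),np.uint8)
d[:250,:400]=a; d[:320,400:]=b[:320]; d[255:539,:400]=c; cv2.imwrite("pics/final.png",d); st()
```

```text
[(-173, 0.14, -173), (-170, 0.02, -170), (-168, 0.02, -168), (-166, -0.03, -166)]
False
t97.5 pos [0.5682 0.2833 0.344 ] yaw -165.5 F [ 1.3  0.5 -3.4] Tz -0.05 op 0.161 ff 50.0 q [  41.   20.   15.   -0.  -85. -117.]
t102.1 pos [ 0.4937 -0.3893  0.166 ] yaw -89.0 F [ 0.2  0.7 -2.9] Tz -0.03 op 0.154 ff 50.0 q [-24.  25.  -4.   0. -61.  25.]
True
t102.9 pos [ 0.4929 -0.3888  0.141 ] yaw -89.0 F [-0.2  0.1  3.5] Tz -0.00 op 0.157 ff 50.0 q [-24.  26.  -5.   0. -59.  25.]
128 ((568.4459838867188, 283.5733642578125), (14.850545883178711, 14.51318073272705), 22.664928436279297)
t110.0 pos [0.4503 0.3493 0.3494] yaw -0.1 F [ 0.9 -0.8  0.9] Tz 0.01 op 0.499 ff 0.0 q [ 54.  13.   6.  -0. -83.  36.]
```

View pics/final.png

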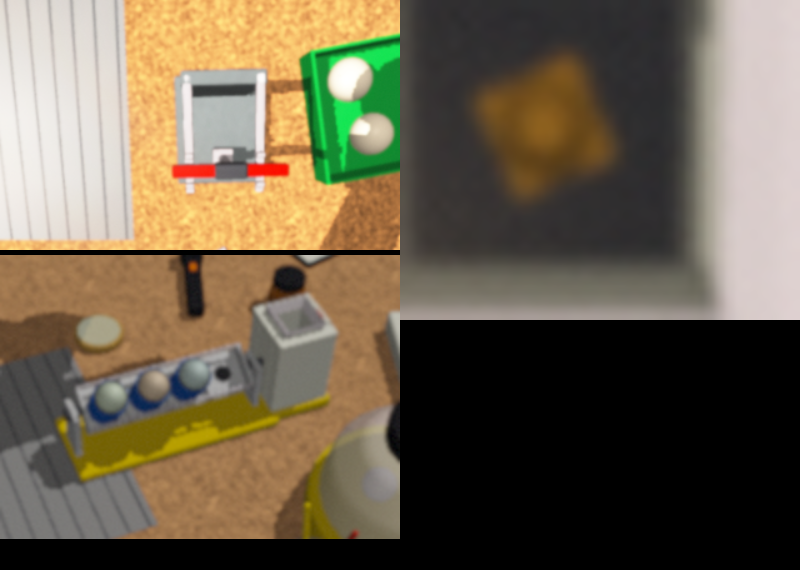

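The key hangs across both prongs, the stem is about 67° clockwise (at its stop, 66°), and all three eggs are in the tipped rack. I'm handing the job in.

```bash
python3 -c "
from workcell import env
print(env.close_job())"
```

```text
the job is handed in; nothing more can be done
None
```

The job is done and handed in at about 110 s: I levelled the rack, stood all three eggs on the bench upright in bays 1 to 3, tipped the rack to its other stop with the eggs in it, and hung the key back in its stand.

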